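# Snap the cover off a heater control box and reset its limit switch

### The job

The water heater's limit switch has tripped. Press the snap tab on the front of the control box gently inward (never harder than 13 N, the plastic cracks) and, keeping it pressed, lift the front of the cover clear of the two catches; never strain the tab against its catches. Then take the cover off by its fin and lay it fin up on the middle of the rubber mat, and after that press the reset button inside the box down gently (under 20 N), and let go, leaving the other things where they are.

Things in the scene. Friction and masses are not known exactly. Their poses are not given: they have to be found in the camera images.
- housing: Fixed grey control box, front to the robot (yaw within 0.35 rad). Origin at underside; x from front to rear, y to its left. Walls 6 mm, tops z 60; front wall x -50, sides y +-50, rear x +68 mm. The cover's rear edge is tucked under a rear ledge: x +50 to +60, underside z 68.5, top z 73, stop wall behind it from x 59.5 mm.
- catches (a point): Point midway between the two catches, at (-69, 0, 40) mm in the housing's frame. Catches: blocks x -76 to -63.6, y 29 to 44 each side, z 37 to 43 mm, on 6 mm cheeks (y 44 to 50, z up to 43, x -76 to -50). Between them a 58 mm gap for fingers in front of the thumb bar. Latched, the cover's front can rise only 2 to 3 mm.
- cover: Loose white plastic cover, 80 to 155 g, plate 120 x 100 x 5 mm; origin mid plate underside, axes as the housing's when closed (then at (-2, 0, 60) mm there, about 1.5 mm play). Two guide skirts reach 6 mm below it (y +-41, x -40 to 0). The tab hangs at its front (-x). Put down flat it stands on tab and rear edge, tilted about 0.25 rad.
- cover_fin (a point): Centre of the cover's grip fin, at (2, 0, 20) mm in the cover's frame: 50 mm long in x, 12 thick in y, 30 high; axes as the cover's. Pinch it across y from above. To take the freed cover off, lift about 15 mm while drawing it 20 mm or more forward (-x) so that the rear edge leaves the ledge, then up.
- tab: Snap tab: springy flap 44 mm wide at the cover's front. Origin: centre of its thumb bar (radius 5, 40 mm long in y), at (-70.5, 0, -23) mm in the cover's frame, 37 mm above the bench. Pushed in (+x) at the bar: first the play, then about 2.8 N/mm; ears clear the catches at 6 to 9 N, breaks above 13 N. Lifting swings the bar outward, which adds load. It hinges 25 mm above the bar.
- tab_ears (a point): Middle of the tab's two ears (76 mm across y, 4 mm thick, 5 mm high), 7.5 mm behind and 4.5 mm below the bar. Latched they lie under the catches. Closed fingers pointing down push the bar in; friction on it carries the cover's front up. Raised 13 mm or more and let go, the ears spring out over the catches and the cover rests there, front up about 0.1 rad.
- mat: Black rubber mat, 220 (x) x 200 (y) x 4 mm, fixed, flat on the bench to the left or right of the box; origin at the centre of its underside.
- reset_button_top (a point): Centre of the top of the grey round reset button, 20 mm in diameter, inside the box on the limit switch, about 48 mm above the bench (12 mm below the walls' tops), hidden until the cover is off; its place in the box varies by up to 12 mm.
- reset_button (a joint): Travel of the reset button downwards: 0 up, 0.006 m fully down; sprung, 1.5 N to start and 5 N fully down.
- limit_switch: Black limit switch block, 44 x 44 x 20 mm, fixed to the floor of the box, carrying the reset button; origin at the centre of its underside.
- tape: Bystander: roll of grey tape lying flat, 90 mm across, 24 mm high; origin at the centre of its underside.
- wrench: Bystander: steel wrench, 160 mm, lying on the bench.
- jar: Bystander: jar behind the box, 64 mm across, 85 mm high; origin at its underside.
- paint_can: Bystander: can, 100 mm across, 120 mm high; origin at its underside.
- pipe_cap: Bystander: copper pipe cap, 52 mm across, 40 mm high; origin at its underside.
- screw_cup: Bystander: steel cup 60 mm across, 45 mm high, standing in the black tray (200 x 190 x 30 mm) on the side of the box away from the mat; origin at its underside.
- screwdriver: Bystander: screwdriver, 130 mm, lying in the tray.
Things that resemble listed ones, but are neither listed nor needed, are in the scene too. Leave any green look-alike of the housing alone.

How it is judged:
On the way, in this order (a step that is already met when the one before it is completed fails the run):
1. the front of the cover is lifted over the catches (z of tab in the frame of housing above 0.046 m), for 0.2 s.
2. the cover lies fin up on the mat, let go (horizontal distance between cover_fin and mat below 0.07 m and height (world z) of cover_fin below 0.062 m and angle between cover_fin's own z axis and vertical below 0.5 rad and linear speed of cover below 0.03 m/s and contact force between cover and the fingers below 0.3 N), for 0.3 s.
3. the reset button is pressed down (value of joint reset_button above 0.003 m), for 0.05 s.
At the end, for the whole second after the job is handed in: the cover lies at rest on the mat, fin up (tilted less than 0.5 rad, fin centre lower than 62 mm), its fin within 70 mm of the mat's centre, let go, and the reset button, having been pressed at least 3 mm after that, is up again (all of step 2 and value of joint reset_button below 0.002 m); the robot touches nothing.
It fails at once if the tab is pushed harder than 13 N (contact force between any of the fingers, the arm and tab above 13 N).
It fails at once if the tab is strained against the catches or the box with more than 20 N (contact force between tab and housing above 20 N).
It fails at once if the reset button or its switch is pushed harder than 20 N (contact force between any of the fingers, the arm and limit_switch above 20 N).
It fails at once if a bystander is pushed more than 30 mm from its place (distance of any of tape, wrench, jar, paint_can, pipe_cap, screw_cup, screwdriver from where it was at the start of the episode above 0.03 m).
It also fails if it takes over 66 s, if anything falls off the work surface, if the arm or the gripper's body presses on something with over 40 N, if the wrist force passes 120 N, or if a joint passes its speed limit or range.

### The arm

A 6-joint arm with a two-finger parallel gripper is mounted at the origin on the work surface. World frame = base frame: x ahead of the robot, y to its left, z up, the work surface at z = 0. Lengths are in m, angles in rad, forces in N, time in s.
With the tool pointing down it reaches from about 0.425 to 0.95 m from the base axis. Payload 14.7 kg.
Tool frame: the origin (TCP) lies between the finger pads; the fingertips stand 17 mm ahead of it and the grasp point (between the pads) lies 2 mm behind it (env.tip_extent is the distance from the TCP to the fingertips, in m); z points along the fingers, y is the line along which they close (so a half turn about z gives the same grasp; the last joint's range is limited). The gripper opens to 85 mm and grips with 20 to 120 N. Pads are 22 mm wide; open, the fingers measure 114 mm over their backs; the gripper's body (76 mm by 85 mm) begins 54 mm behind the grasp point. The pads swing forward as they close: fully open they stand 13 mm farther back than shut.
Start: joints at [1.164, 0.48, 1.596, -0, 1.065, -0.047], TCP at [0.229, 0.608, 0.248] pointing down, gripper open.
Joint ranges: [-2.75, 2.75], [-0.82, 2.05], [0.23, 2.67], [-1.56, 4.7], [0.09, 2.69], [-2.92, 2.92]. Speed limits (rad/s): [1.89, 1.89, 2.39, 3.01, 3.01, 3.01].

### API

Orientations are given as [roll, pitch, yaw] about the fixed x, y, z axes, in that order (R = Rz(yaw) Ry(pitch) Rx(roll)).
In Python, from bench import env gives the robot as it stands. The module is installed in compiled form; this text tells all that it offers.
- The arm moves only by the tool apply_moves, never from a script. Its argument "moves" is a list of rows, each an object of numbers: "dx", "dy", "dz": the shift along the world's x, y, z in units of 40 mm (1.0 is 40 mm); "wx", "wy", "wz": the turn, a rotation vector about the world's x, y, z in units of 0.12 rad (1.0 is 0.12 rad). In form: [{"dx": .., "dy": .., "dz": .., "wx": .., "wy": .., "wz": ..}, ...]. A call has 1 to 8 rows; each row shifts and turns the commanded pose from where the row before left it; what a row does not reach is not made up. A row lasts 1/12 s, in which the tool goes at most 41.7 mm and 7.16 degrees, less where a joint would pass 70% of its speed; a pose out of reach is approached as far as the arm can. A call with a number of a shift or a turn outside -1 to 1 is refused whole. A call with a gripper value outside its range is refused whole. "fingers" is the opening, from -1 (shut) to 1 (fully open), set as the call begins (left out, the last holds). The fingers move at their own pace and stop on an object; the grip force is fixed at half the most. Time passes only in rows, so rows that do not move let the fingers close. It gives the time, the measured TCP pose, the force, the opening and the grip force at its end, in the units of the state.
- env.read_state(): the state, without advancing time (a new reading comes with each control period).
- env.read_camera(name): name is "scene" or "side" or "wrist"; returns the picture (384x512x3 uint8, red, green, blue); there is no depth.
- env.camera_params(name): a dict with "intrinsics" (3x3 intrinsics, pixels), "R" (3x3) and "t" (3): a world point X has camera coordinates R X + t. Camera axes: x right, y down, z forward; pixel columns grow to the right and rows downward; lengths in m; the calibration is good to about 2 mm. A picture is of the moment at which its call begins: read the wrist's pose just before it. camera_params takes no time and is no camera call; for the wrist camera it gives the pose at the moment of the call.
- env.hand_in(): hands the job in; it is judged then, once.
The state is a dict: "time_s": time; "joint_positions": joint angles; "joint_vel": joint speeds; "effort": joint torques, N m; "eef_pos": TCP position; "orientation": TCP orientation; "wrist_force": force on the tool from outside, world axes, zero at the start; "torque": the same for the moment, N m; "opening": opening from 0.0 (shut) to 1.0 (fully open); "grip_force": force on a finger pad.
Only numpy, scipy, OpenCV 4.12 (cv2) and the standard library are available. Lean on these libraries where they do the work, as an engineer would, in place of code of your own. Each camera call takes 0.05 s, during which the arm holds its last target. There are 200 camera calls.

## Working session

There is one attempt and no reset: what is moved stays moved. The work goes in short steps, Python scripts to look and compute and a tool call to move; the robot and the scene stay as the last step left them, time stands still between calls to the robot, and variables do not carry over. Pictures are saved under pics/ and viewed, at most 10 in all, crops included, and the job is handed in when it is done.

Besides the shell and the picture viewer there is one more tool, called as name(argument=value, ...), one argument or row to a line, values as JSON. apply_moves: Moves the arm, as the interface text tells. Shifts and turns lie within -1 to 1; 1 stands for 40 mm of shift or 0.12 rad of turn. Its arguments: {"type":"object","properties":{"moves":{"type":"array"},"fingers":{"type":"number"}},"required":["moves"]}

```bash
mkdir -p pics
cat > h.py <<'E'
import numpy as np, cv2
from bench import env
def snap(cam,fn):
    p=env.camera_params(cam); im=env.read_camera(cam)
    cv2.imwrite(fn,cv2.cvtColor(im,cv2.COLOR_RGB2BGR)); np.savez(fn+'.npz',K=p["intrinsics"],R=p["R"],t=p["t"]); return im,p
def load(fn):
    d=np.load(fn+'.npz'); return d['K'],d['R'],d['t']
def ray(fn,uv,z):
    K,R,t=load(fn); c=-R.T@t; d=R.T@np.linalg.solve(K,[uv[0],uv[1],1.]); return c+d*(z-c[2])/d[2]
def proj(fn,X):
    K,R,t=load(fn); q=K@(R@np.asarray(X,float)+t); return q[:2]/q[2]
E
python3 - <<'E'
from h import *
a,_=snap('scene','pics/s0.png'); b,_=snap('side','pics/d0.png')
for f in('pics/s0.png','pics/d0.png'):
    K,R,t=load(f); print(-R.T@t, R[2],K[0,0])
cv2.imwrite('pics/both0.png',cv2.cvtColor(np.vstack([a,b])[:, :],cv2.COLOR_RGB2BGR)[:, :])
im=cv2.imread('pics/both0.png'); cv2.imwrite('pics/both0.png',cv2.resize(np.hstack([im[:384],im[384:]]),(800,300),interpolation=cv2.INTER_AREA))
E
```

```text
[0.93921578 0.76241036 0.6753712 ] [-0.37582663 -0.75203685 -0.54147476] 365.22414614314
[ 0.50277686 -0.73771842  0.97368044] [ 0.04068858  0.62996011 -0.7755609 ] 355.3041822147218
```

View pics/s0.png

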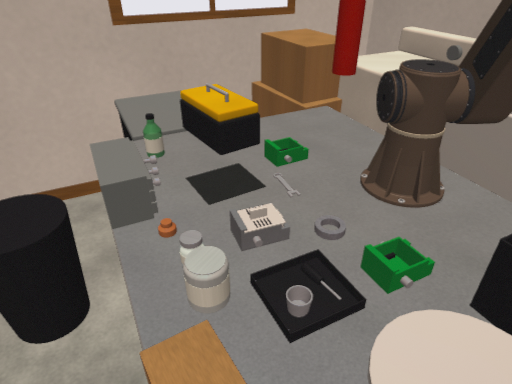

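View pics/d0.png

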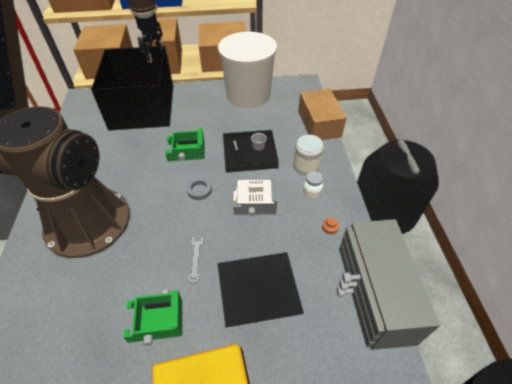

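The scene shows the grey box with the white cover at (260,225) in scene and (255,195) in side. The black mat is at (225,183) / (260,288), and the green look-alikes are at (397,262), (286,150) / (186,145), (153,316). I'm enlarging the box to measure it.

Run:
```python
from h import *
a=cv2.imread('pics/s0.png')[190:260,215:305]; b=cv2.imread('pics/d0.png')[165:230,210:300]
f=lambda x:cv2.resize(x,(400,int(400*x.shape[0]/x.shape[1])),interpolation=cv2.INTER_CUBIC)
a,b=f(a),f(b); h=min(len(a),len(b)); cv2.imwrite('pics/c0.png',np.hstack([a[:h],b[:h]])); print(h)
d=cv2.cvtColor(cv2.imread('pics/d0.png'),cv2.COLOR_BGR2GRAY)
m=(d<45).astype(np.uint8); m[:245]=0; m[335:]=0; m[:,:205]=0; m[:,310:]=0
c=max(cv2.findContours(m,0,1)[0],key=cv2.contourArea); r=cv2.minAreaRect(c)
P=[ray('pics/d0.png',p,.004)[:2] for p in cv2.approxPolyDP(c,6,True)[:,0]]; print('mat',np.round(P,3),np.mean(P,0))
print('box approx',ray('pics/d0.png',(254,190),.065), ray('pics/s0.png',(262,217),.065))
for n,uv in dict(tape=(199,189),wrench=(196,260),jar=(314,192),can=(308,162),cap=(331,227),tray=(250,151)).items(): print(n,ray('pics/d0.png',uv,0.0).round(3))
```

```text
288
mat [[ 0.645 -0.231]
 [ 0.579 -0.194]
 [ 0.569 -0.228]
 [ 0.519 -0.203]
 [ 0.542 -0.225]
 [ 0.519 -0.247]
 [ 0.484 -0.227]
 [ 0.503 -0.258]
 [ 0.478 -0.23 ]
 [ 0.449 -0.272]
 [ 0.452 -0.348]
 [ 0.488 -0.36 ]
 [ 0.457 -0.354]
 [ 0.459 -0.377]
 [ 0.662 -0.376]] [ 0.52015598 -0.27538993]
box approx [0.5683322  0.02702394 0.065     ] [0.56610496 0.029764   0.065     ]
tape [ 0.376  0.106 -0.   ]
wrench [ 0.368 -0.183  0.   ]
jar [0.785 0.052 0.   ]
can [0.791 0.201 0.   ]
cap [ 0.81  -0.101  0.   ]
tray [0.576 0.284 0.   ]
```

View pics/c0.png

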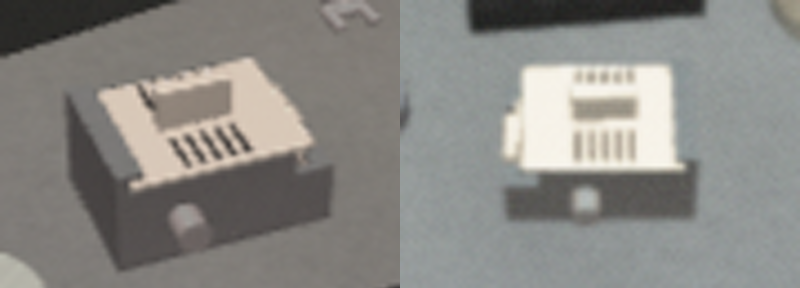

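Run:
```python
from h import *
P=[ray('pics/d0.png',p,.004)[:2] for p in [(218,261),(291.5,254),(302,314.5),(225,325.5)]]; print('mat',np.round(P,3),np.mean(P,0))
s=400/90
C=[ray('pics/d0.png',(210+u/s,165+v/s),.065)[:2] for u,v in [(123,65),(268,65),(280,165),(125,165)]]; print('cover side',np.round(C,3),np.mean(C,0))
C=[ray('pics/s0.png',(215+u/s,190+v/s),.065)[:2] for u,v in [(97,88),(242,57),(315,142),(132,188)]]; print('cover scene',np.round(C,3),np.mean(C,0))
st=env.read_state(); print(st['orientation'],st['wrist_force'])
```

```text
mat [[ 0.436 -0.195]
 [ 0.665 -0.192]
 [ 0.663 -0.383]
 [ 0.45  -0.394]] [ 0.55362459 -0.29100696]
cover side [[ 0.517  0.079]
 [ 0.628  0.068]
 [ 0.625 -0.03 ]
 [ 0.512 -0.019]] [0.57055382 0.02425493]
cover scene [[ 0.615 -0.033]
 [ 0.515 -0.023]
 [ 0.518  0.079]
 [ 0.638  0.07 ]] [0.57130905 0.02314066]
[-3.14046688e+00 -5.64956910e-05  2.78182047e+00] [-0.3147239   0.58549754  0.18504523]
```

apply_moves(
  moves=[
    {"dz":1},
    {"dz":1,"dx":0.5},
    {"dx":1,"dz":0.5},
    {"dx":1,"dy":-0.5},
    {"dx":0.8,"dy":-0.8},
    {"dx":0.8,"dy":-0.8},
    {"dx":0.6,"dy":-0.9},
    {"dx":0.6,"dy":-0.9},
  ],
  fingers=-1,
)

```text
invalid input at $.moves[0]: expected keys dx, dy, dz, wx, wy, wz
```

apply_moves(
  moves=[
    {"dx":0,"dy":0,"dz":1,"wx":0,"wy":0,"wz":0.25},
    {"dx":0.5,"dy":0,"dz":0.8,"wx":0,"wy":0,"wz":0.25},
    {"dx":0.8,"dy":-0.3,"dz":0.5,"wx":0,"wy":0,"wz":0.25},
    {"dx":0.8,"dy":-0.6,"dz":0,"wx":0,"wy":0,"wz":0.25},
    {"dx":0.8,"dy":-0.6,"dz":0,"wx":0,"wy":0,"wz":0.25},
    {"dx":0.8,"dy":-0.6,"dz":0,"wx":0,"wy":0,"wz":0.25},
    {"dx":0.5,"dy":-0.8,"dz":0,"wx":0,"wy":0,"wz":0.25},
    {"dx":0.5,"dy":-0.8,"dz":0,"wx":0,"wy":0,"wz":0.25},
  ],
  fingers=-1,
)

```text
time_s: 0.77
eef_pos: [0.418, 0.4588, 0.3397]
orientation: [-3.141, -0.0, 3.023]
wrist_force: [0.8, -0.1, -0.2]
opening: 0.002
grip_force: 0.0
```

apply_moves(
  moves=[
    {"dx":0.3,"dy":-0.9,"dz":0,"wx":0,"wy":0,"wz":0.25},
    {"dx":0,"dy":-0.9,"dz":0,"wx":0,"wy":0,"wz":0},
    {"dx":0,"dy":-0.9,"dz":0,"wx":0,"wy":0,"wz":0},
    {"dx":0,"dy":-0.9,"dz":0,"wx":0,"wy":0,"wz":0},
    {"dx":0,"dy":-0.9,"dz":0,"wx":0,"wy":0,"wz":0},
    {"dx":0,"dy":-0.9,"dz":0,"wx":0,"wy":0,"wz":0},
    {"dx":0,"dy":-0.9,"dz":0,"wx":0,"wy":0,"wz":0},
    {"dx":0,"dy":0,"dz":0,"wx":0,"wy":0,"wz":0},
  ],
)

```text
time_s: 1.43
eef_pos: [0.4281, 0.2035, 0.3402]
orientation: [-3.139, -0.001, 3.049]
wrist_force: [-0.2, 0.4, 0.1]
opening: 0.004
grip_force: 0.0
```

apply_moves(
  moves=[
    {"dx":0.2,"dy":-0.9,"dz":-0.2,"wx":0,"wy":0,"wz":0},
    {"dx":0.2,"dy":-0.9,"dz":-0.2,"wx":0,"wy":0,"wz":0},
    {"dx":0.2,"dy":-0.9,"dz":-0.2,"wx":0,"wy":0,"wz":0},
    {"dx":0.2,"dy":-0.9,"dz":-0.2,"wx":0,"wy":0,"wz":0},
    {"dx":0,"dy":-0.8,"dz":-0.2,"wx":0,"wy":0,"wz":0},
    {"dx":0,"dy":0,"dz":0,"wx":0,"wy":0,"wz":0},
  ],
)

```text
time_s: 1.93
eef_pos: [0.4602, 0.028, 0.2988]
orientation: [-3.14, -0.002, 3.049]
wrist_force: [-0.3, 0.7, -0.7]
opening: 0.0
grip_force: 0.0
```

Run:
```python
from h import *
snap('wrist','pics/w1.png'); K,R,t=load('pics/w1.png'); print(-R.T@t,R[2],env.read_state()['eef_pos'])
print([proj('pics/w1.png',(.57,.024,.065)).round(), proj('pics/w1.png',(.553,-.291,.004)).round()])
```

```text
[0.38667653 0.03548929 0.42458889] [ 0.29060758 -0.02874037 -0.95641059] [0.46033442 0.02995085 0.29942998]
[array([262., 250.]), array([ 31., 237.])]
```

View pics/w1.png

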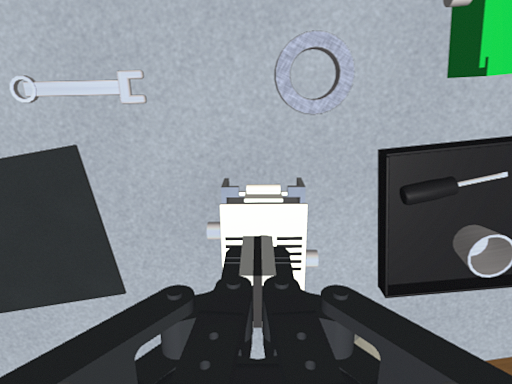

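The wrist view shows the box front: catches near (230,190) and (296,190), bar (264,190), cover front edge at row 204. The front is enlarged next to confirm.

Run:
```python
from h import *
a=cv2.imread('pics/w1.png')[170:270,205:325]; cv2.imwrite('pics/c1.png',cv2.resize(a,(720,600),interpolation=cv2.INTER_CUBIC))
```

```text
(no output)
```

View pics/c1.png

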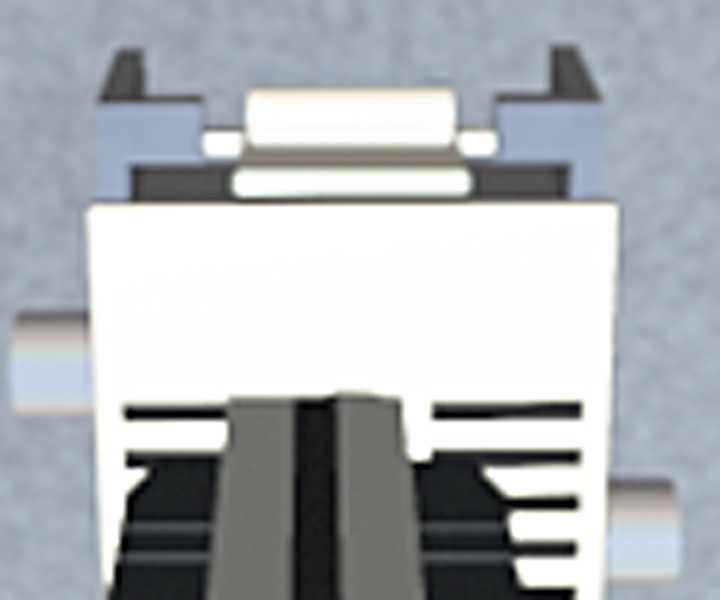

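Wrist view: bar at crop (247–457, 90–148), catch tops' outer corners (98,100) and (601,100), cover front corners (88,205) and (617,205). Fitting the box pose.

Run:
```python
from h import *
from scipy.optimize import least_squares
f='pics/w1.png'; px=lambda u,v:np.array([205+u/6-.4,170+v/6-.4])
H=[((98,100),(-.076,-.05,.043)),((601,100),(-.076,.05,.043)),((203,97),(-.076,-.029,.043)),((497,97),(-.076,.029,.043)),((203,163),(-.0636,-.029,.043)),((497,163),(-.0636,.029,.043))]
Cv=[((88,205),(-.062,-.05,.065)),((617,205),(-.062,.05,.065))]
def W(p,q): c,s=np.cos(p[2]),np.sin(p[2]); return np.array([p[0]+c*q[0]-s*q[1],p[1]+s*q[0]+c*q[1],q[2]])
def res(p,S): return np.concatenate([proj(f,W(p,q))-px(*u) for u,q in S])
for S in(H,Cv,H+Cv):
    r=least_squares(res,[.57,.024,-.09],args=(S,),x_scale=[.01,.01,.1]); print(r.x.round(4),np.abs(r.fun).max().round(2))
p=r.x
print('bar',W(p,(-.0725,0,.037)),'center row bar ray',ray(f,px(352,90),.042),ray(f,px(352,148),.032))
print('fin',W(p,(0,0,.08)))
```

```text
[ 0.5745  0.0243 -0.0922] 0.51
[ 0.5747  0.0245 -0.0923] 0.15
[ 0.5746  0.0243 -0.092 ] 0.56
bar [0.50237383 0.03099162 0.037     ] center row bar ray [0.49712234 0.03184504 0.042     ] [0.51226965 0.03067307 0.032     ]
fin [0.57456727 0.02433152 0.08      ]
```

apply_moves(
  moves=[
    {"dx":0.3,"dy":0.1,"dz":-0.9,"wx":0,"wy":0,"wz":0},
    {"dx":0,"dy":0,"dz":-0.9,"wx":0,"wy":0,"wz":0},
    {"dx":0,"dy":0,"dz":-0.9,"wx":0,"wy":0,"wz":0},
    {"dx":0,"dy":0,"dz":-0.9,"wx":0,"wy":0,"wz":0},
    {"dx":0,"dy":0,"dz":-0.9,"wx":0,"wy":0,"wz":0},
    {"dx":0,"dy":0,"dz":-0.9,"wx":0,"wy":0,"wz":0},
    {"dx":0,"dy":0,"dz":-0.9,"wx":0,"wy":0,"wz":0},
    {"dx":0,"dy":0,"dz":0,"wx":0,"wy":0,"wz":0},
  ],
)

```text
time_s: 2.65
eef_pos: [0.4694, 0.0372, 0.0431]
orientation: [-3.141, -0.009, 3.052]
wrist_force: [-2.8, -0.6, -0.4]
opening: -0.001
grip_force: 0.0
```

Run:
```python
from h import *
s=env.read_state(); print(s['eef_pos'],s['orientation'],s['wrist_force'])
```

```text
[0.46941374 0.0371684  0.04309496] [-3.14079347 -0.00858854  3.05237163] [-2.787903   -0.56597866 -0.4110856 ]
```

apply_moves(
  moves=[
    {"dx":0.1,"dy":-0.1,"dz":-0.1,"wx":0,"wy":0,"wz":0},
    {"dx":0,"dy":0,"dz":0,"wx":0,"wy":0,"wz":0},
    {"dx":0,"dy":0,"dz":0,"wx":0,"wy":0,"wz":0},
    {"dx":0,"dy":0,"dz":0,"wx":0,"wy":0,"wz":0},
  ],
)

```text
time_s: 2.98
eef_pos: [0.4782, 0.0324, 0.0463]
orientation: [3.141, 0.003, 3.052]
wrist_force: [0.1, 0.4, 0.3]
opening: -0.002
grip_force: 0.0
```

apply_moves(
  moves=[
    {"dx":0.05,"dy":-0.005,"dz":-0.15,"wx":0,"wy":0,"wz":0},
    {"dx":0.05,"dy":-0.005,"dz":0,"wx":0,"wy":0,"wz":0},
    {"dx":0,"dy":0,"dz":0,"wx":0,"wy":0,"wz":0},
    {"dx":0,"dy":0,"dz":0,"wx":0,"wy":0,"wz":0},
    {"dx":0,"dy":0,"dz":0,"wx":0,"wy":0,"wz":0},
  ],
)

```text
time_s: 3.4
eef_pos: [0.4809, 0.032, 0.0384]
orientation: [3.142, 0.0, 3.052]
wrist_force: [-0.5, 0.2, 0.1]
opening: -0.004
grip_force: 0.0
```

apply_moves(
  moves=[
    {"dx":0.025,"dy":-0.002,"dz":0,"wx":0,"wy":0,"wz":0},
    {"dx":0.025,"dy":-0.002,"dz":0,"wx":0,"wy":0,"wz":0},
    {"dx":0,"dy":0,"dz":0,"wx":0,"wy":0,"wz":0},
    {"dx":0,"dy":0,"dz":0,"wx":0,"wy":0,"wz":0},
  ],
)

```text
time_s: 3.73
eef_pos: [0.4829, 0.0318, 0.0383]
orientation: [-3.142, 0.0, 3.052]
wrist_force: [-0.4, 0.2, 1.2]
opening: -0.002
grip_force: 0.0
```

apply_moves(
  moves=[
    {"dx":0.025,"dy":-0.002,"dz":0,"wx":0,"wy":0,"wz":0},
    {"dx":0.025,"dy":-0.003,"dz":0,"wx":0,"wy":0,"wz":0},
    {"dx":0,"dy":0,"dz":0,"wx":0,"wy":0,"wz":0},
    {"dx":0,"dy":0,"dz":0,"wx":0,"wy":0,"wz":0},
  ],
)

```text
time_s: 4.07
eef_pos: [0.4849, 0.0316, 0.0383]
orientation: [3.142, 0.0, 3.052]
wrist_force: [0.7, -0.2, -0.2]
opening: 0.001
grip_force: 0.0
```

apply_moves(
  moves=[
    {"dx":0.025,"dy":-0.002,"dz":0,"wx":0,"wy":0,"wz":0},
    {"dx":0,"dy":0,"dz":0,"wx":0,"wy":0,"wz":0},
    {"dx":0,"dy":0,"dz":0,"wx":0,"wy":0,"wz":0},
  ],
)

```text
time_s: 4.32
eef_pos: [0.4859, 0.0315, 0.0383]
orientation: [-3.142, 0.0, 3.052]
wrist_force: [-0.6, 0.2, 0.5]
opening: 0.0
grip_force: 0.0
```

apply_moves(
  moves=[
    {"dx":0.025,"dy":-0.002,"dz":0,"wx":0,"wy":0,"wz":0},
    {"dx":0,"dy":0,"dz":0,"wx":0,"wy":0,"wz":0},
    {"dx":0,"dy":0,"dz":0,"wx":0,"wy":0,"wz":0},
  ],
)

```text
time_s: 4.57
eef_pos: [0.4869, 0.0314, 0.0383]
orientation: [-3.142, -0.0, 3.052]
wrist_force: [-0.2, -0.5, -0.2]
opening: 0.0
grip_force: 0.1
```

apply_moves(
  moves=[
    {"dx":0.025,"dy":-0.002,"dz":0,"wx":0,"wy":0,"wz":0},
    {"dx":0,"dy":0,"dz":0,"wx":0,"wy":0,"wz":0},
    {"dx":0,"dy":0,"dz":0,"wx":0,"wy":0,"wz":0},
  ],
)

```text
time_s: 4.82
eef_pos: [0.4878, 0.0314, 0.0383]
orientation: [-3.142, -0.0, 3.052]
wrist_force: [-0.2, -0.1, -1.2]
opening: -0.001
grip_force: 0.4
```

apply_moves(
  moves=[
    {"dx":0.025,"dy":-0.002,"dz":0,"wx":0,"wy":0,"wz":0},
    {"dx":0,"dy":0,"dz":0,"wx":0,"wy":0,"wz":0},
    {"dx":0,"dy":0,"dz":0,"wx":0,"wy":0,"wz":0},
  ],
)

```text
time_s: 5.07
eef_pos: [0.4884, 0.0313, 0.0382]
orientation: [-3.142, -0.001, 3.052]
wrist_force: [-3.2, -1.2, -1.5]
opening: -0.003
grip_force: 1.4
```

apply_moves(
  moves=[
    {"dx":0.025,"dy":-0.003,"dz":0,"wx":0,"wy":0,"wz":0},
    {"dx":0,"dy":0,"dz":0,"wx":0,"wy":0,"wz":0},
    {"dx":0,"dy":0,"dz":0,"wx":0,"wy":0,"wz":0},
  ],
)

```text
time_s: 5.32
eef_pos: [0.4892, 0.0312, 0.0381]
orientation: [-3.141, -0.001, 3.052]
wrist_force: [-5.3, 0.3, -1.0]
opening: 0.0
grip_force: 2.5
```

apply_moves(
  moves=[
    {"dx":0.025,"dy":-0.002,"dz":0,"wx":0,"wy":0,"wz":0},
    {"dx":0,"dy":0,"dz":0,"wx":0,"wy":0,"wz":0},
    {"dx":0,"dy":0,"dz":0,"wx":0,"wy":0,"wz":0},
  ],
)

```text
time_s: 5.57
eef_pos: [0.4898, 0.0311, 0.038]
orientation: [-3.141, -0.002, 3.052]
wrist_force: [-6.4, 2.5, -1.7]
opening: -0.0
grip_force: 3.2
```

apply_moves(
  moves=[
    {"dx":0.006,"dy":0,"dz":0,"wx":0,"wy":0,"wz":0},
    {"dx":0,"dy":0,"dz":0,"wx":0,"wy":0,"wz":0},
  ],
)

```text
time_s: 5.73
eef_pos: [0.4899, 0.0311, 0.038]
orientation: [-3.141, -0.002, 3.052]
wrist_force: [-6.5, 0.2, -1.1]
opening: -0.0
grip_force: 3.4
```

apply_moves(
  moves=[
    {"dx":0.02,"dy":-0.002,"dz":0,"wx":0,"wy":0,"wz":0},
    {"dx":0,"dy":0,"dz":0,"wx":0,"wy":0,"wz":0},
    {"dx":0,"dy":0,"dz":0,"wx":0,"wy":0,"wz":0},
  ],
)

```text
time_s: 5.98
eef_pos: [0.4903, 0.0311, 0.0379]
orientation: [-3.141, -0.003, 3.052]
wrist_force: [-7.5, 1.5, -2.3]
opening: -0.002
grip_force: 4.0
```

apply_moves(
  moves=[
    {"dx":0.012,"dy":-0.001,"dz":0,"wx":0,"wy":0,"wz":0},
    {"dx":0,"dy":0,"dz":0.025,"wx":0,"wy":0,"wz":0},
    {"dx":0,"dy":0,"dz":0.025,"wx":0,"wy":0,"wz":0},
    {"dx":0,"dy":0,"dz":0,"wx":0,"wy":0,"wz":0},
  ],
)

```text
time_s: 6.32
eef_pos: [0.4905, 0.031, 0.04]
orientation: [-3.141, -0.003, 3.052]
wrist_force: [-8.7, 1.4, -1.7]
opening: -0.002
grip_force: 4.7
```

apply_moves(
  moves=[
    {"dx":-0.005,"dy":0,"dz":0.025,"wx":0,"wy":0,"wz":0},
    {"dx":-0.005,"dy":0,"dz":0.025,"wx":0,"wy":0,"wz":0},
    {"dx":0,"dy":0,"dz":0,"wx":0,"wy":0,"wz":0},
  ],
)

```text
time_s: 6.57
eef_pos: [0.4901, 0.0311, 0.042]
orientation: [-3.141, -0.003, 3.052]
wrist_force: [-9.3, 0.9, -2.8]
opening: 0.001
grip_force: 4.7
```

apply_moves(
  moves=[
    {"dx":-0.005,"dy":0,"dz":0.025,"wx":0,"wy":0,"wz":0},
    {"dx":-0.005,"dy":0,"dz":0.025,"wx":0,"wy":0,"wz":0},
    {"dx":0,"dy":0,"dz":0,"wx":0,"wy":0,"wz":0},
  ],
)

```text
time_s: 6.82
eef_pos: [0.4897, 0.0311, 0.044]
orientation: [-3.141, -0.003, 3.052]
wrist_force: [-9.0, 1.0, -1.8]
opening: 0.003
grip_force: 4.7
```

Run:
```python
from h import *
a,_=snap('side','pics/d1.png'); b,_=snap('wrist','pics/w2.png')
f=lambda x:cv2.resize(x,(400,400),interpolation=cv2.INTER_CUBIC)[:,:,::-1]
cv2.imwrite('pics/c2.png',np.hstack([f(a[150:240,210:300]),f(b[150:300,180:330])]))
```

```text
(no output)
```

View pics/c2.png

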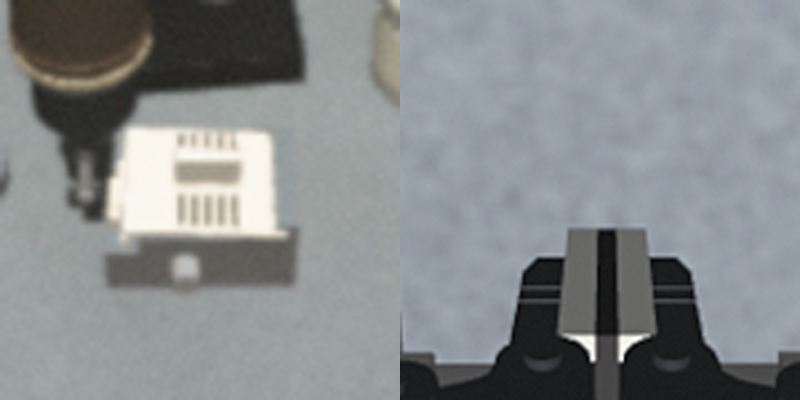

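The front edge of the cover looks raised in the side crop, with the load steady at about 9.4 N, so the lift goes on.

apply_moves(
  moves=[
    {"dx":-0.006,"dy":0,"dz":0.025,"wx":0,"wy":0,"wz":0},
    {"dx":-0.006,"dy":0,"dz":0.025,"wx":0,"wy":0,"wz":0},
    {"dx":-0.006,"dy":0,"dz":0.025,"wx":0,"wy":0,"wz":0},
    {"dx":0,"dy":0,"dz":0,"wx":0,"wy":0,"wz":0},
  ],
)

```text
time_s: 7.25
eef_pos: [0.4893, 0.0311, 0.047]
orientation: [-3.141, -0.003, 3.052]
wrist_force: [-7.4, 1.2, -2.8]
opening: 0.002
grip_force: 3.9
```

apply_moves(
  moves=[
    {"dx":-0.006,"dy":0,"dz":0.025,"wx":0,"wy":0,"wz":0},
    {"dx":-0.006,"dy":0,"dz":0.025,"wx":0,"wy":0,"wz":0},
    {"dx":-0.006,"dy":0,"dz":0.025,"wx":0,"wy":0,"wz":0},
    {"dx":0,"dy":0,"dz":0,"wx":0,"wy":0,"wz":0},
  ],
)

```text
time_s: 7.58
eef_pos: [0.4893, 0.031, 0.0501]
orientation: [-3.141, -0.002, 3.052]
wrist_force: [-6.1, 0.3, -3.5]
opening: 0.005
grip_force: 2.8
```

apply_moves(
  moves=[
    {"dx":-0.006,"dy":0,"dz":0.025,"wx":0,"wy":0,"wz":0},
    {"dx":-0.006,"dy":0,"dz":0.025,"wx":0,"wy":0,"wz":0},
    {"dx":-0.006,"dy":0,"dz":0.025,"wx":0,"wy":0,"wz":0},
    {"dx":-0.005,"dy":0,"dz":0.025,"wx":0,"wy":0,"wz":0},
    {"dx":0,"dy":0,"dz":0,"wx":0,"wy":0,"wz":0},
    {"dx":0,"dy":0,"dz":0,"wx":0,"wy":0,"wz":0},
    {"dx":0,"dy":0,"dz":0,"wx":0,"wy":0,"wz":0},
  ],
)

```text
time_s: 8.17
eef_pos: [0.4892, 0.031, 0.0544]
orientation: [3.142, 0.0, 3.052]
wrist_force: [-5.0, -0.4, -0.1]
opening: -0.0
grip_force: 2.4
```

Run:
```python
from h import *
a,_=snap('side','pics/d2.png'); b,_=snap('scene','pics/s2.png')
f=lambda x:cv2.resize(x,(400,400),interpolation=cv2.INTER_CUBIC)[:,:,::-1]
cv2.imwrite('pics/c3.png',np.hstack([f(a[150:240,210:300]),f(b[170:260,220:310])]))
```

```text
(no output)
```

View pics/c3.png

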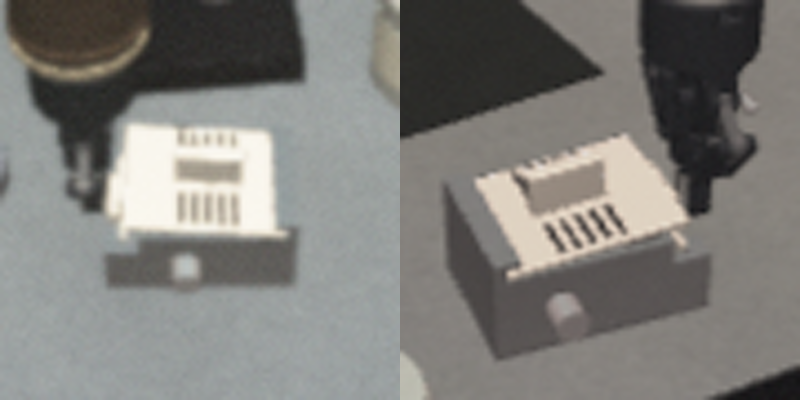

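Run:
```python
from h import *
p=(.5746,.0243,-.092)
def W(q): c,s=np.cos(p[2]),np.sin(p[2]); return np.array([p[0]+c*q[0]-s*q[1],p[1]+s*q[0]+c*q[1],q[2]])
o=np.array([220,170]); 
for k in(0,.04,.08,.1,.12,.14):
    # rotate about rear (58,.,62)
    def r(x,y,z): X,Z=x-.058,z-.062; return W((.058+X*np.cos(k)+Z*np.sin(k)*-1*-1,y,.062+Z*np.cos(k)-X*np.sin(k)))
    q=[r(-.062,.05,.065),r(-.062,-.05,.065),r(.05,.05,.065),r(-.0725,0,.037)]
    print(k,[((proj('pics/s2.png',x)-o)*4.444+[400,0]).round() for x in q[:3]],[((proj('pics/d2.png',x)-[210,150])*4.444).round() for x in q[:2]],q[3][2].round(4))
```

```text
0 [array([693., 231.]), array([631., 146.]), array([523., 272.])] [array([124., 131.]), array([120., 232.])] 0.037
0.04 [array([693., 225.]), array([630., 140.]), array([522., 272.])] [array([124., 127.]), array([120., 228.])] 0.0422
0.08 [array([693., 219.]), array([630., 134.]), array([522., 272.])] [array([124., 122.]), array([120., 224.])] 0.0475
0.1 [array([693., 216.]), array([630., 131.]), array([522., 272.])] [array([124., 120.]), array([120., 222.])] 0.0502
0.12 [array([693., 213.]), array([629., 128.]), array([522., 271.])] [array([125., 118.]), array([121., 220.])] 0.0528
0.14 [array([692., 210.]), array([629., 126.]), array([522., 271.])] [array([125., 116.]), array([121., 218.])] 0.0555
```

apply_moves(
  moves=[
    {"dx":0.025,"dy":-0.002,"dz":0,"wx":0,"wy":0,"wz":0},
    {"dx":0,"dy":0,"dz":0,"wx":0,"wy":0,"wz":0},
    {"dx":0,"dy":0,"dz":0,"wx":0,"wy":0,"wz":0},
  ],
)

```text
time_s: 8.52
eef_pos: [0.4894, 0.0309, 0.0541]
orientation: [-3.141, -0.002, 3.052]
wrist_force: [-7.6, 0.5, -0.9]
opening: 0.0
grip_force: 3.8
```

apply_moves(
  moves=[
    {"dx":0.015,"dy":-0.001,"dz":0,"wx":0,"wy":0,"wz":0},
    {"dx":0,"dy":0,"dz":0,"wx":0,"wy":0,"wz":0},
    {"dx":0,"dy":0,"dz":0,"wx":0,"wy":0,"wz":0},
  ],
)

```text
time_s: 8.77
eef_pos: [0.4894, 0.0309, 0.054]
orientation: [-3.141, -0.003, 3.052]
wrist_force: [-9.3, 1.0, -1.7]
opening: 0.002
grip_force: 4.6
```

```bash
cat > trk.py <<'E'
from h import *
import sys
from scipy.optimize import least_squares
p=(.5746,.0243,-.092)
def W(q,p=p): c,s=np.cos(p[2]),np.sin(p[2]); return np.array([p[0]+c*q[0]-s*q[1],p[1]+s*q[0]+c*q[1],q[2]])
def body(X,k,dx,dz): # housing coords; tilt k about rear underside edge then shift
    x,z=X[0]-.058,X[2]-.060; return np.array([.058+x*np.cos(k)+z*-np.sin(k)+dx,X[1],.060+z*np.cos(k)-x*np.sin(k)+dz])
def track(a,b):
    A,B=cv2.imread(a,0),cv2.imread(b,0)
    m=np.zeros_like(A); poly=np.array([proj(a,W(q)) for q in[(-.063,-.05,.065),(-.063,.05,.065),(.048,.05,.065),(.048,-.05,.065)]])
    cv2.fillConvexPoly(m,poly.astype(np.int32),255)
    fin=np.array([proj(a,W((x,y,z))) for x in(-.027,.027) for y in(-.008,.008) for z in(.065,.097)]).astype(np.float32)
    cv2.fillConvexPoly(m,cv2.convexHull(fin).astype(np.int32),0); m=cv2.dilate(m,np.ones((3,3)))
    P=cv2.goodFeaturesToTrack(A,60,.03,3,mask=m,blockSize=3); Q,st,e=cv2.calcOpticalFlowPyrLK(A,B,P,None,winSize=(9,9),maxLevel=1)
    R0,s2,_=cv2.calcOpticalFlowPyrLK(B,A,Q,None,winSize=(9,9),maxLevel=1)
    ok=(st[:,0]>0)&(np.linalg.norm(R0-P,axis=2)[:,0]<.5); return P[ok,0],Q[ok,0]
def fit(pairs):
    D=[]
    for a,b in pairs:
        for u,v in zip(*track(a,b)):
            X=ray(a,u,.065); c,s=np.cos(-p[2]),np.sin(-p[2]); x,y=X[0]-p[0],X[1]-p[1]
            D.append((b,(c*x-s*y,s*x+c*y,.065),v))
    f=lambda q:np.concatenate([proj(b,W(body(X,*q)))-v for b,X,v in D])
    r=least_squares(f,[.05,0,0],loss='soft_l1',f_scale=.3,x_scale=[.1,.01,.01]); J=r.jac
    print('n',len(D),'k,dx,dz',r.x.round(4),'res',np.median(abs(r.fun)).round(3)); print('bar',(body(np.array([-.0725,0,.037]),*r.x)).round(4))
    return r.x
if __name__=='__main__': fit([('pics/s0.png',f'pics/s{sys.argv[1]}.png'),('pics/d0.png',f'pics/d{sys.argv[1]}.png')])
E
python3 trk.py 2
```

```text
n 29 k,dx,dz [0.0644 0.002  0.0008] res 0.163
bar [-0.0687  0.      0.0462]
```

apply_moves(
  moves=[
    {"dx":0,"dy":0,"dz":0.02,"wx":0,"wy":0,"wz":0},
    {"dx":0,"dy":0,"dz":0.02,"wx":0,"wy":0,"wz":0},
    {"dx":0,"dy":0,"dz":0,"wx":0,"wy":0,"wz":0},
  ],
)

```text
time_s: 9.02
eef_pos: [0.4893, 0.0309, 0.0556]
orientation: [-3.141, -0.003, 3.052]
wrist_force: [-9.3, 2.1, -1.3]
opening: -0.001
grip_force: 4.7
```

apply_moves(
  moves=[
    {"dx":0,"dy":0,"dz":0.02,"wx":0,"wy":0,"wz":0},
    {"dx":0,"dy":0,"dz":0.02,"wx":0,"wy":0,"wz":0},
    {"dx":0,"dy":0,"dz":0,"wx":0,"wy":0,"wz":0},
  ],
)

```text
time_s: 9.27
eef_pos: [0.4892, 0.0309, 0.0572]
orientation: [-3.141, -0.003, 3.052]
wrist_force: [-9.4, 1.6, -2.1]
opening: -0.002
grip_force: 5.2
```

```bash
sed -i 's/+z\*-np.sin(k)+dx/+z*np.sin(k)+dx/' trk.py; python3 -c "
from h import *
snap('scene','pics/s3.png');snap('side','pics/d3.png')"; python3 trk.py 2; python3 trk.py 3
```

```text
n 29 k,dx,dz [0.0644 0.0014 0.0008] res 0.163
bar [-0.0723  0.      0.0462]
n 29 k,dx,dz [0.0878 0.0013 0.0008] res 0.131
bar [-0.0727  0.      0.0493]
```

Tracking shows the bar rising with the fingers, now at 49 mm. Lifting 4.8 mm more.

apply_moves(
  moves=[
    {"dx":-0.005,"dy":0,"dz":0.02,"wx":0,"wy":0,"wz":0},
    {"dx":-0.004,"dy":0,"dz":0.02,"wx":0,"wy":0,"wz":0},
    {"dx":-0.004,"dy":0,"dz":0.02,"wx":0,"wy":0,"wz":0},
    {"dx":0,"dy":0,"dz":0,"wx":0,"wy":0,"wz":0},
  ],
)

```text
time_s: 9.7
eef_pos: [0.4888, 0.031, 0.0596]
orientation: [-3.141, -0.003, 3.052]
wrist_force: [-9.5, 1.5, -1.7]
opening: -0.0
grip_force: 5.0
```

apply_moves(
  moves=[
    {"dx":-0.004,"dy":0,"dz":0.02,"wx":0,"wy":0,"wz":0},
    {"dx":-0.004,"dy":0,"dz":0.02,"wx":0,"wy":0,"wz":0},
    {"dx":-0.004,"dy":0,"dz":0.02,"wx":0,"wy":0,"wz":0},
    {"dx":0,"dy":0,"dz":0,"wx":0,"wy":0,"wz":0},
  ],
)

```text
time_s: 10.03
eef_pos: [0.4884, 0.0309, 0.0621]
orientation: [-3.141, -0.003, 3.052]
wrist_force: [-10.1, 2.0, -1.0]
opening: 0.004
grip_force: 4.8
```

```bash
python3 -c "
from h import *
snap('scene','pics/s4.png');snap('side','pics/d4.png')"; python3 trk.py 4
```

```text
n 29 k,dx,dz [0.1214 0.0011 0.0008] res 0.188
bar [-0.0732  0.      0.0537]
```

The bar is at 53.7 mm, clear of the catches. Letting go slowly.

apply_moves(
  moves=[
    {"dx":-0.03,"dy":0.003,"dz":0,"wx":0,"wy":0,"wz":0},
    {"dx":-0.03,"dy":0.003,"dz":0,"wx":0,"wy":0,"wz":0},
    {"dx":-0.04,"dy":0.003,"dz":0,"wx":0,"wy":0,"wz":0},
    {"dx":-0.05,"dy":0.005,"dz":0,"wx":0,"wy":0,"wz":0},
    {"dx":-0.1,"dy":0.01,"dz":0,"wx":0,"wy":0,"wz":0},
    {"dx":-0.2,"dy":0.02,"dz":0,"wx":0,"wy":0,"wz":0},
    {"dx":0,"dy":0,"dz":0.2,"wx":0,"wy":0,"wz":0},
    {"dx":0,"dy":0,"dz":0.2,"wx":0,"wy":0,"wz":0},
  ],
)

```text
time_s: 10.8
eef_pos: [0.4711, 0.0327, 0.0787]
orientation: [-3.141, -0.001, 3.052]
wrist_force: [0.2, -1.4, 0.3]
opening: -0.0
grip_force: 0.0
```

```bash
python3 -c "
from h import *
snap('scene','pics/s5.png');snap('side','pics/d5.png');print(env.read_state()['eef_pos'])"; python3 trk.py 5
```

```text
[0.47296162 0.03262534 0.07987688]
n 32 k,dx,dz [0.0981 0.0009 0.0002] res 0.156
bar [-0.0733  0.      0.0501]
```

apply_moves(
  moves=[
    {"dx":0,"dy":0,"dz":1,"wx":0,"wy":0,"wz":0},
    {"dx":0,"dy":0,"dz":1,"wx":0,"wy":0,"wz":0},
    {"dx":0.9,"dy":-0.07,"dz":0,"wx":0,"wy":0,"wz":0},
    {"dx":0.9,"dy":-0.07,"dz":0,"wx":0,"wy":0,"wz":0},
    {"dx":0.82,"dy":-0.07,"dz":0,"wx":0,"wy":0,"wz":0},
    {"dx":0,"dy":0,"dz":0,"wx":0,"wy":0,"wz":0},
    {"dx":0,"dy":0,"dz":0,"wx":0,"wy":0,"wz":0},
    {"dx":0,"dy":0,"dz":0,"wx":0,"wy":0,"wz":0},
  ],
  fingers=0.4,
)

```text
time_s: 11.57
eef_pos: [0.576, 0.0242, 0.1581]
orientation: [-3.142, -0.001, 3.052]
wrist_force: [-0.8, -0.4, 0.9]
opening: 0.701
grip_force: 0.0
```

Now I lower to TCP z ≈ 0.096 and check there.

apply_moves(
  moves=[
    {"dx":0.03,"dy":0,"dz":-0.5,"wx":0,"wy":0,"wz":0},
    {"dx":0,"dy":0,"dz":-0.5,"wx":0,"wy":0,"wz":0},
    {"dx":0,"dy":0,"dz":-0.5,"wx":0,"wy":0,"wz":0},
    {"dx":0,"dy":0,"dz":0,"wx":0,"wy":0,"wz":0},
    {"dx":0,"dy":0,"dz":0,"wx":0,"wy":0,"wz":0},
    {"dx":0,"dy":0,"dz":0,"wx":0,"wy":0,"wz":0},
  ],
)

```text
time_s: 12.07
eef_pos: [0.5777, 0.0243, 0.0992]
orientation: [3.142, 0.0, 3.052]
wrist_force: [0.4, -0.6, 0.7]
opening: 0.701
grip_force: 0.0
```

Run:
```python
from h import *
snap('wrist','pics/w3.png'); b,_=snap('side','pics/d6.png'); print(env.read_state()['eef_pos'],env.read_state()['wrist_force'])
a=cv2.imread('pics/w3.png'); f=lambda x,w:cv2.resize(x,(w,400),interpolation=cv2.INTER_CUBIC)
cv2.imwrite('pics/c4.png',np.hstack([f(a[130:384,130:390],400),f(b[140:230,210:300][:,:,::-1],400)]))
```

```text
[0.57829756 0.0242557  0.09959602] [ 0.24844655 -0.02827157 -0.20478234]
```

View pics/c4.png

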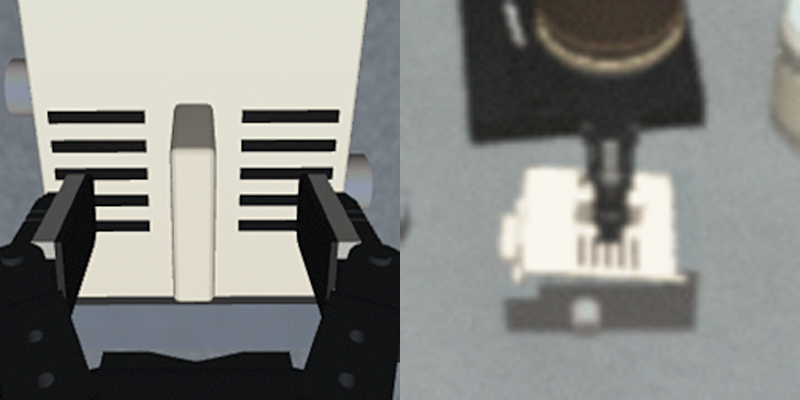

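The fin (crop 170–215) lies centred between the open fingers (80–320). Going down 4 mm and closing.

apply_moves(
  moves=[
    {"dx":0,"dy":0,"dz":-0.1,"wx":0,"wy":0,"wz":0},
    {"dx":0,"dy":0,"dz":0,"wx":0,"wy":0,"wz":0},
  ],
)

```text
time_s: 12.33
eef_pos: [0.5779, 0.0242, 0.0945]
orientation: [3.142, 0.001, 3.052]
wrist_force: [-0.1, -0.3, -0.6]
opening: 0.699
grip_force: 0.0
```

apply_moves(
  moves=[
    {"dx":0,"dy":0,"dz":0,"wx":0,"wy":0,"wz":0},
    {"dx":0,"dy":0,"dz":0,"wx":0,"wy":0,"wz":0},
    {"dx":0,"dy":0,"dz":0,"wx":0,"wy":0,"wz":0},
    {"dx":0,"dy":0,"dz":0,"wx":0,"wy":0,"wz":0},
    {"dx":0,"dy":0,"dz":0,"wx":0,"wy":0,"wz":0},
    {"dx":0,"dy":0,"dz":0,"wx":0,"wy":0,"wz":0},
  ],
  fingers=-1,
)

```text
time_s: 12.83
eef_pos: [0.5779, 0.0242, 0.0945]
orientation: [3.142, 0.0, 3.052]
wrist_force: [-0.5, 0.8, 4.3]
opening: 0.125
grip_force: 58.7
```

apply_moves(
  moves=[
    {"dx":-0.05,"dy":0.005,"dz":0.025,"wx":0,"wy":0,"wz":0},
    {"dx":-0.075,"dy":0.007,"dz":0.02,"wx":0,"wy":0,"wz":0},
    {"dx":-0.1,"dy":0.009,"dz":0.02,"wx":0,"wy":0,"wz":0},
    {"dx":-0.1,"dy":0.009,"dz":0.04,"wx":0,"wy":0,"wz":0},
    {"dx":-0.1,"dy":0.009,"dz":0.07,"wx":0,"wy":0,"wz":0},
    {"dx":0,"dy":0,"dz":0,"wx":0,"wy":0,"wz":0},
  ],
)

```text
time_s: 13.33
eef_pos: [0.5599, 0.0259, 0.1017]
orientation: [-3.142, -0.0, 3.052]
wrist_force: [0.5, 0.7, -0.9]
opening: 0.129
grip_force: 58.4
```

apply_moves(
  moves=[
    {"dx":-0.15,"dy":0.014,"dz":0.1,"wx":0,"wy":0,"wz":0},
    {"dx":-0.15,"dy":0.014,"dz":0.15,"wx":0,"wy":0,"wz":0},
    {"dx":-0.1,"dy":0.009,"dz":0.3,"wx":0,"wy":0,"wz":0},
    {"dx":0,"dy":0,"dz":0.8,"wx":0,"wy":0,"wz":0},
    {"dx":0,"dy":0,"dz":0.8,"wx":0,"wy":0,"wz":0},
    {"dx":0,"dy":0,"dz":0.8,"wx":0,"wy":0,"wz":0},
    {"dx":0,"dy":0,"dz":0.3,"wx":0,"wy":0,"wz":0},
    {"dx":0,"dy":0,"dz":0,"wx":0,"wy":0,"wz":0},
  ],
)

```text
time_s: 14.0
eef_pos: [0.5463, 0.0273, 0.2357]
orientation: [3.141, 0.006, 3.052]
wrist_force: [0.3, 0.9, -1.1]
opening: 0.125
grip_force: 58.5
```

Run:
```python
from h import *
a,_=snap('side','pics/d7.png'); b,_=snap('scene','pics/s7.png'); print(env.read_state()['eef_pos'],env.read_state()['wrist_force'])
f=lambda x,w:cv2.resize(x,(400,400),interpolation=cv2.INTER_CUBIC)
cv2.imwrite('pics/c5.png',np.hstack([f(a[90:240,180:330],400),f(b[110:260,190:340],400)])[:,:,::-1])
```

```text
[0.54460902 0.02729185 0.23209519] [-0.51764623  0.50778941 -0.78729666]
```

View pics/c5.png

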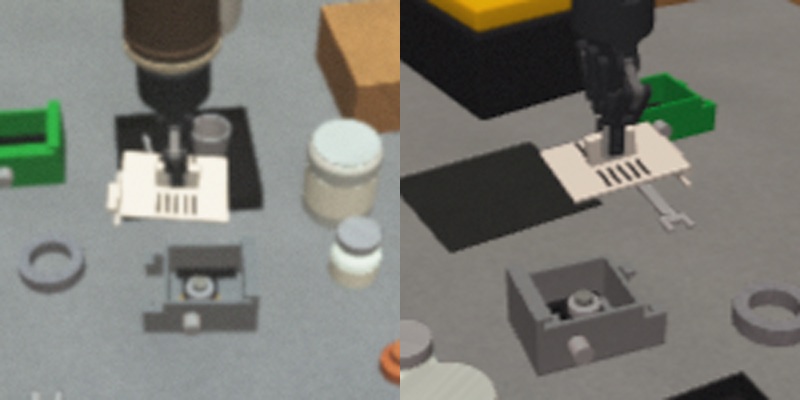

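The cover is in hand, fin up, and the button is visible at side (255,197) and scene (259,222). Carrying to the mat, tilting front-up to the resting slope.

apply_moves(
  moves=[
    {"dx":0,"dy":-0.5,"dz":0,"wx":0,"wy":0,"wz":0},
    {"dx":0,"dy":-0.9,"dz":0,"wx":0,"wy":0.2,"wz":0},
    {"dx":0,"dy":-0.9,"dz":0,"wx":0,"wy":0.2,"wz":0},
    {"dx":0.05,"dy":-0.9,"dz":0,"wx":0,"wy":0.2,"wz":0},
    {"dx":0.05,"dy":-0.9,"dz":0,"wx":0,"wy":0.2,"wz":0},
    {"dx":0.05,"dy":-0.9,"dz":0,"wx":0,"wy":0.2,"wz":0},
    {"dx":0.05,"dy":-0.9,"dz":0,"wx":0,"wy":0.2,"wz":0},
    {"dx":0,"dy":-0.9,"dz":0,"wx":0,"wy":0.05,"wz":0},
  ],
)

```text
time_s: 14.77
eef_pos: [0.5522, -0.2462, 0.2296]
orientation: [-3.129, -0.153, 3.051]
wrist_force: [0.7, 1.0, -1.3]
opening: 0.133
grip_force: 58.6
```

apply_moves(
  moves=[
    {"dx":0,"dy":-0.8,"dz":-0.2,"wx":0,"wy":0,"wz":0},
    {"dx":0,"dy":-0.4,"dz":-0.5,"wx":0,"wy":0,"wz":0},
    {"dx":0,"dy":0,"dz":-0.8,"wx":0,"wy":0,"wz":0},
    {"dx":0,"dy":0,"dz":-0.8,"wx":0,"wy":0,"wz":0},
    {"dx":0,"dy":0,"dz":-0.8,"wx":0,"wy":0,"wz":0},
    {"dx":0,"dy":0,"dz":0,"wx":0,"wy":0,"wz":0},
    {"dx":0,"dy":0,"dz":0,"wx":0,"wy":0,"wz":0},
    {"dx":0,"dy":0,"dz":0,"wx":0,"wy":0,"wz":0},
  ],
)

```text
time_s: 15.43
eef_pos: [0.553, -0.2928, 0.1081]
orientation: [-3.128, -0.149, 3.051]
wrist_force: [0.3, -0.0, -0.5]
opening: 0.131
grip_force: 58.6
```

apply_moves(
  moves=[
    {"dx":0,"dy":0,"dz":-0.5,"wx":0,"wy":0,"wz":0},
    {"dx":0,"dy":0,"dz":-0.5,"wx":0,"wy":0,"wz":0},
    {"dx":0,"dy":0,"dz":-0.3,"wx":0,"wy":0,"wz":0},
    {"dx":0,"dy":0,"dz":0,"wx":0,"wy":0,"wz":0},
    {"dx":0,"dy":0,"dz":0,"wx":0,"wy":0,"wz":0},
    {"dx":0,"dy":0,"dz":0,"wx":0,"wy":0,"wz":0},
  ],
)

```text
time_s: 15.93
eef_pos: [0.5536, -0.2931, 0.0568]
orientation: [-3.127, -0.148, 3.051]
wrist_force: [0.9, -0.7, -1.2]
opening: 0.127
grip_force: 58.7
```

apply_moves(
  moves=[
    {"dx":0,"dy":0,"dz":-0.05,"wx":0,"wy":0,"wz":0},
    {"dx":0,"dy":0,"dz":-0.05,"wx":0,"wy":0,"wz":0},
    {"dx":0,"dy":0,"dz":0,"wx":0,"wy":0,"wz":0},
  ],
)

```text
time_s: 16.18
eef_pos: [0.5529, -0.2928, 0.0516]
orientation: [-3.128, -0.149, 3.051]
wrist_force: [-0.3, -0.2, -0.7]
opening: 0.124
grip_force: 58.7
```

apply_moves(
  moves=[
    {"dx":0,"dy":0,"dz":-0.05,"wx":0,"wy":0,"wz":0},
    {"dx":0,"dy":0,"dz":0,"wx":0,"wy":0,"wz":0},
    {"dx":0,"dy":0,"dz":0,"wx":0,"wy":0,"wz":0},
  ],
)

```text
time_s: 16.43
eef_pos: [0.5527, -0.2927, 0.0492]
orientation: [-3.128, -0.15, 3.051]
wrist_force: [0.0, -0.9, -1.3]
opening: 0.128
grip_force: 58.7
```

apply_moves(
  moves=[
    {"dx":0,"dy":0,"dz":-0.04,"wx":0,"wy":0,"wz":0},
    {"dx":0,"dy":0,"dz":0,"wx":0,"wy":0,"wz":0},
    {"dx":0,"dy":0,"dz":0,"wx":0,"wy":0,"wz":0},
  ],
)

```text
time_s: 16.68
eef_pos: [0.5527, -0.2927, 0.0476]
orientation: [-3.128, -0.15, 3.051]
wrist_force: [0.0, -0.2, -1.8]
opening: 0.123
grip_force: 58.7
```

apply_moves(
  moves=[
    {"dx":0,"dy":0,"dz":-0.04,"wx":0,"wy":0,"wz":0},
    {"dx":0,"dy":0,"dz":0,"wx":0,"wy":0,"wz":0},
    {"dx":0,"dy":0,"dz":0,"wx":0,"wy":0,"wz":0},
  ],
)

```text
time_s: 16.93
eef_pos: [0.5528, -0.2929, 0.0463]
orientation: [-3.128, -0.149, 3.051]
wrist_force: [-1.7, -1.1, 4.4]
opening: 0.126
grip_force: 59.4
```

Contact at 0.046, as predicted. I'm opening, then backing out along the tool axis.

apply_moves(
  moves=[
    {"dx":0,"dy":0,"dz":0,"wx":0,"wy":0,"wz":0},
    {"dx":0,"dy":0,"dz":0,"wx":0,"wy":0,"wz":0},
    {"dx":0,"dy":0,"dz":0,"wx":0,"wy":0,"wz":0},
    {"dx":0,"dy":0,"dz":0,"wx":0,"wy":0,"wz":0},
    {"dx":0,"dy":0,"dz":0,"wx":0,"wy":0,"wz":0},
  ],
  fingers=0.3,
)

```text
time_s: 17.35
eef_pos: [0.5528, -0.2927, 0.046]
orientation: [-3.128, -0.149, 3.051]
wrist_force: [-0.6, -0.2, -0.4]
opening: 0.65
grip_force: 0.0
```

apply_moves(
  moves=[
    {"dx":0.04,"dy":0,"dz":0.3,"wx":0,"wy":0,"wz":0},
    {"dx":0.08,"dy":0,"dz":0.6,"wx":0,"wy":0,"wz":0},
    {"dx":0.1,"dy":0,"dz":0.8,"wx":0,"wy":0,"wz":0},
    {"dx":0.1,"dy":0,"dz":0.8,"wx":0,"wy":0,"wz":0},
    {"dx":0,"dy":0,"dz":0.8,"wx":0,"wy":-0.4,"wz":0},
    {"dx":0,"dy":0,"dz":0.8,"wx":0,"wy":-0.4,"wz":0},
    {"dx":-0.1,"dy":0.3,"dz":0.3,"wx":0,"wy":-0.45,"wz":0},
    {"dx":-0.2,"dy":0.8,"dz":0,"wx":0,"wy":0,"wz":0},
  ],
)

```text
time_s: 18.02
eef_pos: [0.5551, -0.2518, 0.227]
orientation: [-3.138, 0.01, 3.049]
wrist_force: [0.4, -0.2, 0.0]
opening: 0.648
grip_force: 0.0
```

Run:
```python
from h import *
a,_=snap('side','pics/d8.png'); b,_=snap('scene','pics/s8.png')
P=[]
for f,uv in(('pics/d7.png',(255,196.9)),('pics/s7.png',(259.4,221.75))): print(ray(f,uv,.048).round(4), ray(f,uv,.050).round(4))
print(env.read_state()['eef_pos'])
f=lambda x,w:cv2.resize(x,(400,400),interpolation=cv2.INTER_CUBIC)
cv2.imwrite('pics/c6.png',np.hstack([f(a[190:340,180:330],400),f(b[120:270,170:320],400)])[:,:,::-1])
```

```text
[0.5701 0.0108 0.048 ] [0.57   0.0092 0.05  ]
[0.5724 0.0261 0.048 ] [0.5736 0.0285 0.05  ]
[ 0.55220472 -0.24587267  0.22416225]
```

View pics/c6.png

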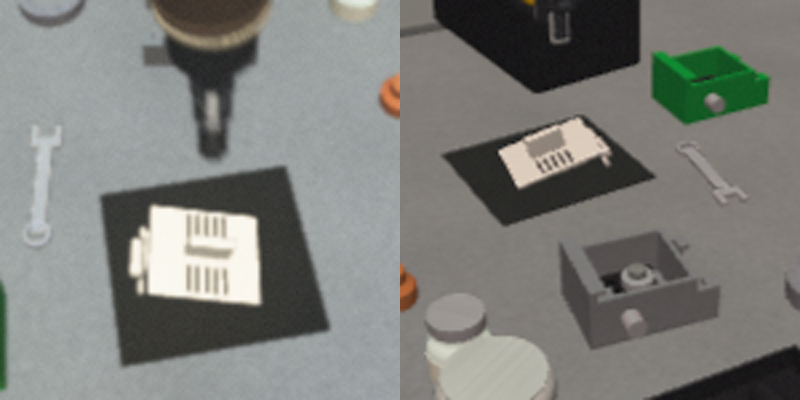

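The cover lies fin up, central on the mat at side crop (205,255), and the box is open with the button at scene crop (637,270). My ten views are used up, so I'll find the button with circle detection from the wrist camera.

apply_moves(
  moves=[
    {"dx":0,"dy":0.95,"dz":0.2,"wx":0,"wy":0,"wz":0},
    {"dx":0,"dy":0.95,"dz":0.2,"wx":0,"wy":0,"wz":0},
    {"dx":0,"dy":0.95,"dz":0.2,"wx":0,"wy":0,"wz":0},
    {"dx":0.1,"dy":0.95,"dz":0,"wx":0,"wy":0,"wz":0},
    {"dx":0.1,"dy":0.95,"dz":0,"wx":0,"wy":0,"wz":0},
    {"dx":0,"dy":0.95,"dz":0,"wx":0,"wy":0,"wz":0},
    {"dx":0,"dy":0.9,"dz":0,"wx":0,"wy":0,"wz":0},
    {"dx":0,"dy":0,"dz":0,"wx":0,"wy":0,"wz":0},
  ],
  fingers=-1,
)

```text
time_s: 18.78
eef_pos: [0.5614, 0.0207, 0.2467]
orientation: [3.14, -0.0, 3.055]
wrist_force: [-0.2, -0.3, -0.5]
opening: 0.005
grip_force: 0.0
```

apply_moves(
  moves=[
    {"dx":0,"dy":0,"dz":0,"wx":0,"wy":0,"wz":0},
    {"dx":0,"dy":0,"dz":0,"wx":0,"wy":0,"wz":0},
    {"dx":0,"dy":0,"dz":0,"wx":0,"wy":0,"wz":0},
  ],
)

```text
time_s: 19.03
eef_pos: [0.5617, 0.0144, 0.2463]
orientation: [-3.141, 0.0, 3.051]
wrist_force: [0.9, 0.4, 0.4]
opening: 0.0
grip_force: 0.0
```

```bash
cat > btn.py <<'E'
from h import *
import sys
f=sys.argv[1]; snap('wrist',f); print(env.read_state()['eef_pos'])
g=cv2.imread(f,0); K,R,t=load(f); c=proj(f,(.572,.018,.048)); d=(R@np.array([.572,.018,.048])+t)[2]; r=.010*K[0,0]/d; print('expect',c.round(1),'r',r.round(1))
x0,y0=(c-5*r).astype(int); x0=max(x0,0);y0=max(y0,0); S=4; crop=cv2.resize(g[y0:y0+int(10*r),x0:x0+int(10*r)],None,fx=S,fy=S,interpolation=cv2.INTER_CUBIC)
cs=cv2.HoughCircles(cv2.medianBlur(crop,5),cv2.HOUGH_GRADIENT,1.5,10,param1=80,param2=25,minRadius=int(S*r*.5),maxRadius=int(S*r*2))
for q in (cs[0][:8] if cs is not None else []):
    u=np.array([x0,y0])+q[:2]/S; print(u.round(1),'r',(q[2]/S).round(1),'xy@.048',ray(f,u,.048)[:2].round(4),'val',g[int(u[1]),int(u[0])])
E
python3 btn.py pics/w4.png
```

```text
[0.56167149 0.01420013 0.24622261]
expect [261.3 174.8] r 10.1
[262.7 170.3] r 17.2 xy@.048 [0.5676 0.0198] val 224
[264.2 172.6] r 9.5 xy@.048 [0.57   0.0211] val 218
[262.7 162.4] r 19.4 xy@.048 [0.5597 0.0205] val 97
[262.3 167.3] r 19.8 xy@.048 [0.5645 0.0197] val 230
[266.1 165.4] r 17.3 xy@.048 [0.563  0.0235] val 173
[269.1 173.7] r 14.4 xy@.048 [0.5716 0.0258] val 203
[266.1 169.9] r 14.0 xy@.048 [0.5675 0.0231] val 219
[258.6 170.7] r 13.1 xy@.048 [0.5676 0.0157] val 222
```

apply_moves(
  moves=[
    {"dx":0.1,"dy":0.1,"dz":-0.9,"wx":0,"wy":0,"wz":0},
    {"dx":0.1,"dy":0.05,"dz":-0.9,"wx":0,"wy":0,"wz":0},
    {"dx":0,"dy":0,"dz":0,"wx":0,"wy":0,"wz":0},
    {"dx":0,"dy":0,"dz":0,"wx":0,"wy":0,"wz":0},
    {"dx":0,"dy":0,"dz":0,"wx":0,"wy":0,"wz":0},
  ],
)

```text
time_s: 19.5
eef_pos: [0.57, 0.0206, 0.1754]
orientation: [3.142, 0.0, 3.051]
wrist_force: [-0.1, 0.6, 0.3]
opening: 0.001
grip_force: 0.0
```

```bash
python3 btn.py pics/w5.png
python3 - <<'E'
from h import *
print([proj('pics/d7.png',(.57,.0211,.048)),proj('pics/s7.png',(.57,.0211,.048))])
g=cv2.imread('pics/w5.png',0); c=proj('pics/w5.png',(.57,.0211,.048)).astype(int); print(c); print(g[c[1]-36:c[1]+37:4,c[0]-40:c[0]+41:4])
E
```

```text
[0.57043539 0.02066581 0.17591915]
expect [253.6 187.9] r 12.7
[256.3 182.3] r 20.9 xy@.048 [0.5677 0.0206] val 217
[255.9 177.8] r 24.6 xy@.048 [0.564  0.0206] val 222
[255.9 186.1] r 11.3 xy@.048 [0.5707 0.02  ] val 209
[246.2 175.2] r 24.6 xy@.048 [0.5612 0.0133] val 180
[260.1 182.3] r 17.6 xy@.048 [0.5679 0.0235] val 209
[260.1 185.3] r 16.7 xy@.048 [0.5704 0.0233] val 202
[252.6 174.4] r 23.0 xy@.048 [0.5611 0.0182] val 80
[245.8 178.9] r 24.2 xy@.048 [0.5642 0.0127] val 84
[array([254.6811924 , 194.55087107]), array([259.36886288, 220.55228321])]
[257 185]
[[ 80  56 172 170 135 136 134 133 143 222 222 209 124 122 121 120 166 162
  163 163 165]
 [ 78  61 171 167  18  17  19  20  20  16  17  16  20  22  21  22 118 161
  161 163 164]
 [ 78  66 171 143  84  82  84  81  83  81  80  82  81  82  80  80  44 162
  161 164 165]
 [ 78  66 169 144  80  80  80  82  93 107 107  94  86  78  78  80  49 162
  160 162 165]
 [ 77  73 170 145  78  77  87 202 208 206 206 206 208 108  76  78  53 162
  161 162 166]
 [ 75  72 167 143  77  79 215 209 212 211 212 209 209 211  89  76  58 163
  163 161 1
[... 461 characters left out ...]
1 179  68 103 209 206 179 185 185 180 188 208 189  66 108 164
  164 164 171]
 [ 67  68 185 181  69  65 169 210 210 196 191 208 209 212  59  64 108 163
  162 164 161]
 [ 66  66 160 177  61  61  60  62 195 210 208 206 113  54  56  57 127 164
  162 161 156]
 [ 64  66 159 171 170 170 171 171 169 166 165 167 168 165 167 164 163 164
  161 159 147]
 [ 63  64 135 171 169 170 172 168 168 168 166 167 167 164 162 163 163 162
  162 161 143]
 [ 63  64 135 170 169 169 171 169 167 168 167 166 166 167 166 161 161 163
  163 163 142]
 [ 62  62 121 171 169 170 171 167 168 165 165 164 166 167 164 162 161 161
  159 161 142]
 [ 60  60 115 171 170 170 170 169 164 163 164 163 162 166 164 161 161 161
  162 163 141]]
```

The wrist detections agree: button disc at (256,186) in the wrist image, world (0.570, 0.020). The ring around it is about 10 mm lower. Descending on it.

apply_moves(
  moves=[
    {"dx":0,"dy":0,"dz":-0.8,"wx":0,"wy":0,"wz":0},
    {"dx":0,"dy":0,"dz":-0.8,"wx":0,"wy":0,"wz":0},
    {"dx":0,"dy":0,"dz":-0.6,"wx":0,"wy":0,"wz":0},
    {"dx":0,"dy":0,"dz":-0.25,"wx":0,"wy":0,"wz":0},
    {"dx":0,"dy":0,"dz":0,"wx":0,"wy":0,"wz":0},
    {"dx":0,"dy":0,"dz":0,"wx":0,"wy":0,"wz":0},
    {"dx":0,"dy":0,"dz":0,"wx":0,"wy":0,"wz":0},
  ],
)

```text
time_s: 20.13
eef_pos: [0.5709, 0.0212, 0.078]
orientation: [3.141, 0.003, 3.052]
wrist_force: [-0.1, -0.5, 0.1]
opening: 0.0
grip_force: 0.0
```

apply_moves(
  moves=[
    {"dx":0,"dy":0,"dz":-0.05,"wx":0,"wy":0,"wz":0},
    {"dx":0,"dy":0,"dz":-0.05,"wx":0,"wy":0,"wz":0},
    {"dx":0,"dy":0,"dz":0,"wx":0,"wy":0,"wz":0},
    {"dx":0,"dy":0,"dz":0,"wx":0,"wy":0,"wz":0},
  ],
)

```text
time_s: 20.47
eef_pos: [0.5697, 0.0213, 0.0724]
orientation: [3.142, 0.0, 3.052]
wrist_force: [-0.0, 0.2, 0.7]
opening: 0.002
grip_force: 0.0
```

apply_moves(
  moves=[
    {"dx":0,"dy":0,"dz":-0.05,"wx":0,"wy":0,"wz":0},
    {"dx":0,"dy":0,"dz":0,"wx":0,"wy":0,"wz":0},
    {"dx":0,"dy":0,"dz":0,"wx":0,"wy":0,"wz":0},
  ],
)

```text
time_s: 20.72
eef_pos: [0.5695, 0.0213, 0.0699]
orientation: [-3.142, -0.0, 3.052]
wrist_force: [-0.7, -0.7, 0.4]
opening: 0.001
grip_force: 0.0
```

apply_moves(
  moves=[
    {"dx":0,"dy":0,"dz":-0.05,"wx":0,"wy":0,"wz":0},
    {"dx":0,"dy":0,"dz":-0.05,"wx":0,"wy":0,"wz":0},
    {"dx":0,"dy":0,"dz":0,"wx":0,"wy":0,"wz":0},
    {"dx":0,"dy":0,"dz":0,"wx":0,"wy":0,"wz":0},
  ],
)

```text
time_s: 21.05
eef_pos: [0.5695, 0.0213, 0.0659]
orientation: [-3.142, -0.0, 3.052]
wrist_force: [-0.5, -0.7, -0.2]
opening: -0.001
grip_force: 0.0
```

apply_moves(
  moves=[
    {"dx":0,"dy":0,"dz":-0.05,"wx":0,"wy":0,"wz":0},
    {"dx":0,"dy":0,"dz":0,"wx":0,"wy":0,"wz":0},
    {"dx":0,"dy":0,"dz":0,"wx":0,"wy":0,"wz":0},
  ],
)

```text
time_s: 21.3
eef_pos: [0.5697, 0.0213, 0.0641]
orientation: [3.142, 0.0, 3.052]
wrist_force: [0.2, -0.6, 1.9]
opening: 0.002
grip_force: 0.9
```

apply_moves(
  moves=[
    {"dx":0,"dy":0,"dz":-0.04,"wx":0,"wy":0,"wz":0},
    {"dx":0,"dy":0,"dz":0,"wx":0,"wy":0,"wz":0},
    {"dx":0,"dy":0,"dz":0,"wx":0,"wy":0,"wz":0},
  ],
)

```text
time_s: 21.55
eef_pos: [0.5697, 0.0212, 0.0625]
orientation: [3.142, 0.0, 3.052]
wrist_force: [0.6, -0.4, 2.8]
opening: 0.001
grip_force: 1.4
```

apply_moves(
  moves=[
    {"dx":0,"dy":0,"dz":-0.04,"wx":0,"wy":0,"wz":0},
    {"dx":0,"dy":0,"dz":-0.03,"wx":0,"wy":0,"wz":0},
    {"dx":0,"dy":0,"dz":0,"wx":0,"wy":0,"wz":0},
    {"dx":0,"dy":0,"dz":0,"wx":0,"wy":0,"wz":0},
  ],
)

```text
time_s: 21.88
eef_pos: [0.5697, 0.0212, 0.0597]
orientation: [3.142, 0.0, 3.052]
wrist_force: [0.4, -0.6, 3.4]
opening: 0.002
grip_force: 2.2
```

Force about 4.4 N and travel about 5 mm, so the button is pressed. I'm backing off.

apply_moves(
  moves=[
    {"dx":0,"dy":0,"dz":0.1,"wx":0,"wy":0,"wz":0},
    {"dx":0,"dy":0,"dz":0.3,"wx":0,"wy":0,"wz":0},
    {"dx":0,"dy":0,"dz":0.8,"wx":0,"wy":0,"wz":0},
    {"dx":0,"dy":0,"dz":0.8,"wx":0,"wy":0,"wz":0},
    {"dx":0,"dy":0,"dz":0.8,"wx":0,"wy":0,"wz":0},
    {"dx":0,"dy":0,"dz":0,"wx":0,"wy":0,"wz":0},
    {"dx":0,"dy":0,"dz":0,"wx":0,"wy":0,"wz":0},
    {"dx":0,"dy":0,"dz":0,"wx":0,"wy":0,"wz":0},
  ],
)

```text
time_s: 22.55
eef_pos: [0.5692, 0.0213, 0.1721]
orientation: [3.142, 0.0, 3.052]
wrist_force: [-0.4, -0.3, 0.3]
opening: -0.0
grip_force: 0.0
```

```bash
python3 -c "
from h import *
print(env.read_state()['wrist_force'],env.read_state()['eef_pos']); print(env.hand_in())"
```

```text
[-0.40117237 -0.26270617  0.32681406] [0.56923412 0.02128635 0.17213667]
the job is handed in; nothing more can be done
None
```

The cover was unlatched with the tab force reading at most about 10 N and laid fin up on the mat; the reset button was pressed about 5 mm at roughly 4.4 N and released, and the job was handed in at about 22.6 s (no verdict was returned).

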